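# Set the stop and offer up the press lever

## Task

Set up the green key-fob press for the next batch: first slide its black stop along the track until the white line is level with the yellow tag. Then take the red cast lever out of the grey tray by its balance point, keeping it level all the way, and hold it level and still with its underside about 5 cm above the top of the press's steel anvil, boss centred over the anvil and eye over the fork, touching nothing. Finish while still holding it there with the gripper, and leave the two key fobs, the cup and the tape roll where they are.

Things in the scene. Friction and masses are not known exactly. Their poses are not given: they have to be found in the camera images.
- jig: the key-fob press, fixed: green base plate 210 x 270 mm, 12 mm thick, flat on the table; place and yaw vary. Origin: centre of its underside; z up, y along the 270 mm side. It carries a steel anvil, a fork and an aluminium track 40 mm wide, 150 mm long along y, centred at x -75 mm, y 0, its top 26 mm above the table
- stop (a joint): travel of the black stop along the track, m: 0 to 0.100, growing to the press's +y; it starts near 0. About 1.5 N of friction, it stays where it is left
- stop_top (a point): centre of the top of the black stop (white line across it): a block 28 mm across the track, 20 mm along it, 40 mm tall, its top 66 mm above the table. Axes as the press
- tag: yellow tag, fixed on the press beside the track, anvil side: 22 mm (x) by 10 mm along the track (y) by 16 mm tall; axes as the press; origin: centre of its underside, 12 mm above the table, 35 mm to the press's +x from the track's middle. The stop is set when its centre has the tag centre's press-y, give or take half the tag's width. At first the tag is 25 mm or more to the stop's +y
- anvil_top (a point): centre of the top of the steel anvil, a round post 48 mm wide, 50 mm above the table, at x 45, y 85 mm on the press. Axes as the press
- fork_top (a point): middle of the fork, at the height of its tips, 60 mm above the table: two dark steel cheeks 30 mm apart, at x 45, y -85 mm on the press, 170 mm from the anvil in its -y direction
- lever: red cast lever, loose, 0.5 to 0.8 kg, flat in the tray: a heavy round boss 44 mm wide, 38 mm high, a straight arm 14 mm wide, 26 mm high, and at its other end a round eye 26 mm wide, 26 mm high. Origin: centre of the boss's underside; x along the arm to the eye, z up. It balances 57 mm from the origin along x, on the arm, 16 mm above the underside: grip across the arm within 20 mm of there
- lever_eye (a point): centre of the underside of the lever's eye, 170 mm from the lever's origin along its x
- tray: grey plastic tray with slotted walls, fixed: 240 x 340 mm outside, 45 mm tall, 5 mm walls, floor 4 mm above the table. Origin: centre of its underside; y along its long side
- fob_a: key fob in the tray, loose: white disc with yellow face, 38 mm wide, 7 mm thick, a thin steel ring at one side; origin under the disc's centre. Leave alone
- fob_b: second key fob in the tray, same as the first. Leave alone
- cup: plain blue pottery cup beyond the press, loose, 80 mm wide, 75 mm tall; origin under its centre. Leave alone
- tape: roll of paper tape beyond the press, loose, 60 mm wide, 40 mm tall; origin under its centre. Leave alone
Not all that is in view belongs to the job. What is meant by the lever is not blue, and is the larger of those in its own colour.

How it is judged:
On the way, in this order (a step that is already met when the one before it is completed fails the run):
1. the stop stands at the yellow tag (y of stop_top in the frame of tag between -0.005 and 0.005 m and velocity of joint stop between -0.01 and 0.01 m/s), for 0.3 s.
2. the lever is lifted level, clear of the tray, in the gripper (height (world z) of lever above 0.06 m and angle between lever's own z axis and vertical below 0.12 rad and contact force between lever and the fingers above 2 N), for 0.3 s.
At the end, for the whole second after the job is handed in: Stop within 5 mm of the tag along the track. Lever still in the gripper, held within 20 mm of its balance point, tilted under 5 degrees, underside 30 to 70 mm above the anvil, boss within 15 mm of the anvil's axis, eye within 20 mm of the fork's middle, not touching the press (y of stop_top in the frame of tag between -0.005 and 0.005 m and horizontal distance between lever and anvil_top below 0.015 m and horizontal distance between lever_eye and fork_top below 0.02 m and z of lever in the frame of anvil_top between 0.03 and 0.07 m and angle between lever's own z axis and vertical below 0.09 rad and x of the grasp point in the frame of lever between 0.037 and 0.077 m and contact force between lever and the fingers above 2 N and contact force between lever and jig below 0.1 N and linear speed of lever below 0.02 m/s and angular speed of lever below 0.1 rad/s); the arm keeps its last pose, push and grip.
It fails at once if the lever tips more than 15 degrees (angle between lever's own z axis and vertical above 0.26 rad).
It fails at once if a key fob, the cup or the tape roll is moved more than 20 mm (distance of any of fob_a, fob_b, cup, tape from where it was at the start of the episode above 0.02 m).
It also fails if it takes over 53 s, if anything falls off the work surface, if the arm or the gripper's body presses on something with over 40 N, if the wrist force passes 120 N, or if a joint passes its speed limit or range.

## Robot

A 6-joint arm with a two-finger parallel gripper is mounted at the origin on the work surface. World frame = base frame: x ahead of the robot, y to its left, z up, the work surface at z = 0. Lengths are in m, angles in rad, forces in N, time in s.
With the tool pointing down it reaches from about 0.425 to 0.95 m from the base axis. Payload 14.7 kg.
Tool frame: the origin (TCP) lies on the centre line of the jaws, within the pads' length; the fingertips stand 19 mm ahead of it and the grasp point (between the pads) is the TCP (env.tip_reach is the distance from the TCP to the fingertips, in m); z points along the fingers, x is the direction in which the jaws open and shut, and the axes are right-handed (so a half turn about z gives the same grasp; the last joint's range is limited). The gripper opens to 85 mm and grips with 20 to 120 N. Pads are 22 mm wide; open, the fingers measure 114 mm over their backs; the gripper's body (76 mm by 85 mm) begins 54 mm behind the grasp point. The pads swing forward as they close: fully open they stand 13 mm farther back than shut.
Start: joints at [1.241, 0.48, 1.596, -0, 1.065, -0.047], TCP at [0.181, 0.624, 0.228] pointing down, gripper open.
Joint ranges: [-2.75, 2.75], [-0.82, 2.05], [0.23, 2.67], [-1.56, 4.7], [0.09, 2.69], [-2.92, 2.92]. Speed limits (rad/s): [1.89, 1.89, 2.39, 3.01, 3.01, 3.01].

## Interface

Orientations are given as a unit quaternion [w, x, y, z].
In Python, from plant import env gives the robot as it stands.
- The arm moves only by the shell command python3 -m jog 'ROWS' [FORCE]. ROWS is JSON, a list of rows, each an object of numbers: "gripper": the opening, from -1 (shut) to 1 (fully open), so that 0 is half open; "dx", "dy", "dz": the shift along the tool's x, y, z in m; "rx", "ry", "rz": the turn, a rotation vector about the tool's x, y, z in rad. A call has 1 to 8 rows; each row is the pose to reach, as a shift and turn from the pose commanded when the call began, along the tool's axes at that moment; what a row does not reach only later rows make up. A row lasts 1/10 s, in which the tool goes at most 50 mm and 8.59 degrees, less where a joint would pass 70% of its speed; a pose out of reach is approached as far as the arm can. A call with a gripper value outside its range is refused whole. The fingers move at their own pace and stop on an object; FORCE is the grip in N (left out, the last holds). Time passes only in rows, so rows that repeat a pose let the fingers close. It gives the time, the measured TCP pose, the force and the opening at its end, in the units of the state.
- env.get_obs(): the state, without advancing time (a new reading comes with each control period).
- env.snapshot(name): name is "side" or "top" or "wrist"; returns a dict with "img" (420x560x3 uint8, red, green, blue), "mtx" (3x3 intrinsics, pixels), "rvec" (rotation vector, rad) and "tvec" (3), from world to camera coordinates, as OpenCV has them; the wrist camera has in their place "T_tool_cam" (4x4, takes a point from camera to tool coordinates, whose origin is the TCP and whose axes are the tool frame's). Camera axes: x right, y down, z forward; pixel columns grow to the right and rows downward; lengths in m; the calibration is good to about 2 mm. The wrist camera is an equidistant fisheye: a pixel r from the principal point sees the ray r / f radians off the axis. A picture is of the moment at which its call begins: read the wrist's pose just before it. There is no depth.
- env.sign_off(): hands the job in, once; it reports no verdict.
The state is a dict: "clock": time; "qpos": joint angles; "dq": joint speeds; "tau": joint torques, N m; "tool_pos": TCP position; "tcp_rot": TCP orientation; "force": force on the tool from outside, world axes, zero at the start; "torque": the same for the moment, N m; "grip_width": opening from 0.0 (shut) to 1.0 (fully open).
Only numpy, scipy, OpenCV 4.12 (cv2) and the standard library are available. Lean on these libraries where they do the work, as an engineer would, in place of code of your own. Each camera call takes 0.05 s, during which the arm holds its last target.

## Working session

There is one attempt and no reset: what is moved stays moved. The work goes in short steps, Python scripts to look and compute and a shell command to move; the robot and the scene stay as the last step left them, time stands still between calls to the robot, and variables do not carry over. Pictures are saved under pics/ and viewed, and the job is handed in when it is done.

```bash
ls; mkdir -p pics
python3 - <<'E'
from plant import env
import cv2
o=env.get_obs()
print({k:(v if not hasattr(v,'round') else v) for k,v in o.items()})
for n in ["top","side","wrist"]:
    s=env.snapshot(n); cv2.imwrite(f"pics/{n}0.png",s["img"][:,:,::-1]); print(n,{k:v for k,v in s.items() if k!="img"})
E
```

```text
pics
{'clock': 0.0, 'qpos': array([ 1.24137908e+00,  4.80852545e-01,  1.59691027e+00, -4.05655858e-05,
        1.06507684e+00, -4.65611785e-02]), 'dq': array([-0.00149935, -0.0010936 , -0.00105707,  0.00040507,  0.00030243,
       -0.00104072]), 'tau': array([ 1.36617349e-03, -9.50657558e+01, -4.30203760e+01,  5.76335310e-05,
        1.19621397e-02,  1.35160303e-04]), 'tool_pos': array([0.18124237, 0.6237683 , 0.22734538]), 'tcp_rot': array([ 3.65386574e-04,  7.99712440e-01,  6.00382899e-01, -5.05531130e-04]), 'force': array([-0.00128094,  0.38021011,  0.14515544]), 'torque': array([ 0.02491024,  0.05262623, -0.02689984]), 'grip_width': 0.9981733110077624}
top {'mtx': array([[425.89961994,   0.        , 280.47961361],
       [  0.        , 425.89961994, 208.02147775],
       [  0.        ,   0.        ,   1.        ]]), 'rvec': array([ 2.19822914, -2.18096709,  0.07388272]), 'tvec': array([-0.02414464,  0.55270098,  1.11000723])}
side {'mtx': array([[411.84834454,   0.        , 278.48553324],
       [  0.        , 411.84834454, 207.88441311],
       [  0.        ,   0.        ,   1.        ]]), 'rvec': array([ 2.33626719, -0.62005715,  0.25068436]), 'tvec': array([-0.5053443 ,  0.23768035,  0.77741142])}
wrist {'mtx': array([[325.1922621 ,   0.        , 280.32794038],
       [  0.        , 325.1922621 , 207.59359291],
       [  0.        ,   0.        ,   1.        ]]), 'T_tool_cam': array([[ 9.99999147e-01,  1.28237569e-03,  2.46630345e-04,
        -5.85891726e-04],
       [-1.30243035e-03,  9.65699203e-01,  2.59660070e-01,
        -6.52143491e-02],
       [ 9.48110352e-05, -2.59660170e-01,  9.65700050e-01,
        -1.46024839e-01],
       [ 0.00000000e+00,  0.00000000e+00,  0.00000000e+00,
         1.00000000e+00]])}
```

View pics/top0.png

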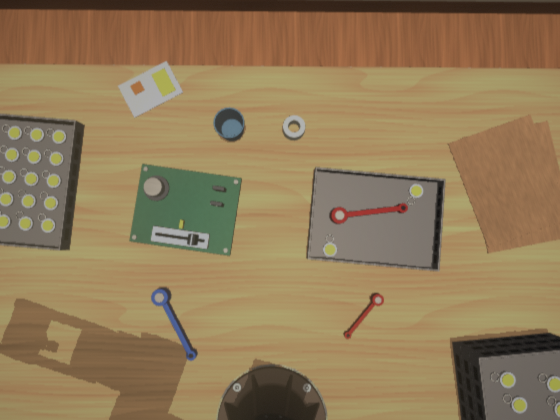

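View pics/side0.png

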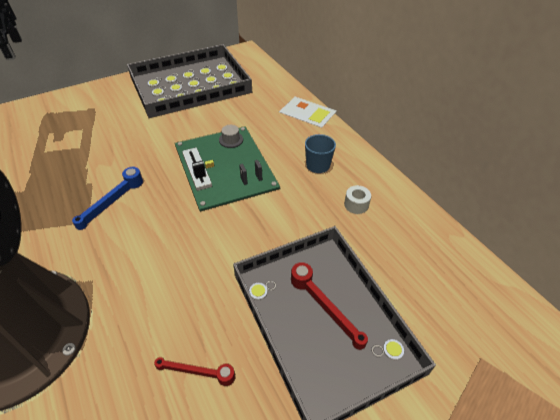

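View pics/wrist0.png

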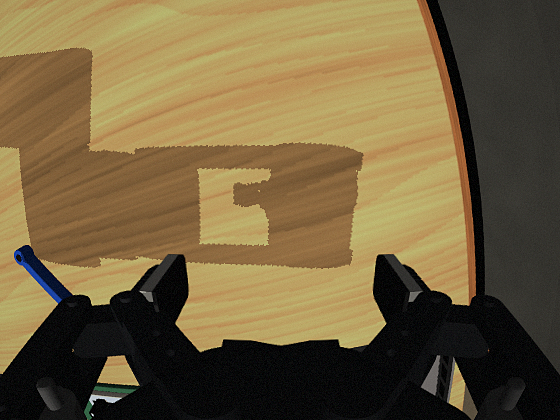

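The pictures show the press at upper left (anvil about (153,187), fork about (218,197), stop about (194,240), tag about (181,224)). The lever is in the tray, with its boss at (339,215) and eye at (402,208). The blue lever and the small red one are decoys. Next I'll zoom in to measure.

```bash
cat > h.py <<'E'
import numpy as np, cv2
from plant import env
def px2w(s,uv,z):
    R=cv2.Rodrigues(s["rvec"])[0]; t=s["tvec"]; c=-R.T@t
    p=cv2.undistortPoints(np.array([[uv]],float),s["mtx"],None)[0,0]
    d=R.T@np.array([p[0],p[1],1]); return c+d*(z-c[2])/d[2]
def w2px(s,P): 
    return cv2.projectPoints(np.array(P,float).reshape(-1,3),s["rvec"],s["tvec"],s["mtx"],None)[0].reshape(-1,2)
E
python3 - <<'E'
import cv2
t=cv2.imread("pics/top0.png"); s=cv2.imread("pics/side0.png")
def crop(im,x,y,w,h,k,n): cv2.imwrite(n,cv2.resize(im[y:y+h,x:x+w],None,fx=k,fy=k,interpolation=cv2.INTER_CUBIC))
crop(t,122,155,128,110,6,"pics/c1.png")
crop(t,300,160,150,115,5,"pics/c2.png")
crop(s,170,115,115,95,6,"pics/c3.png")
crop(s,225,225,215,190,3,"pics/c4.png")
E
```

```text
(no output)
```

View pics/c1.png

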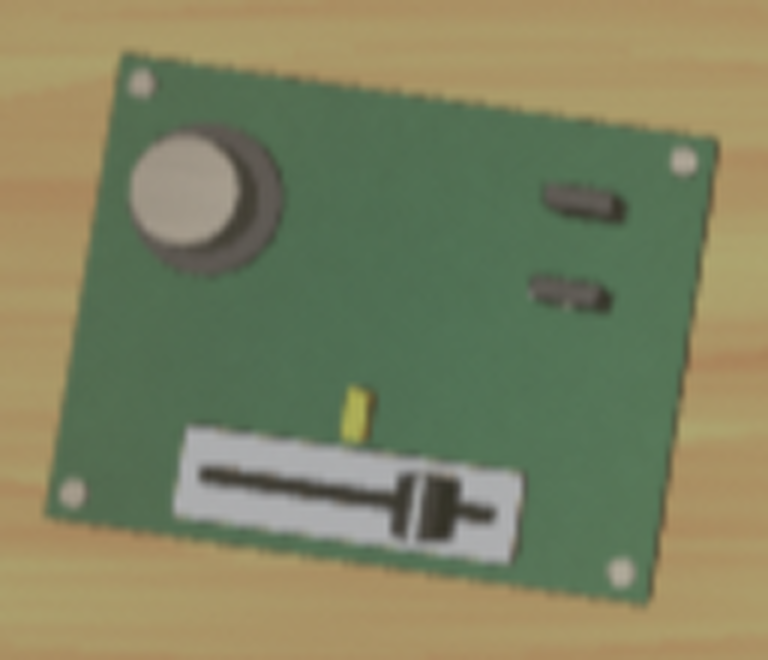

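View pics/c2.png

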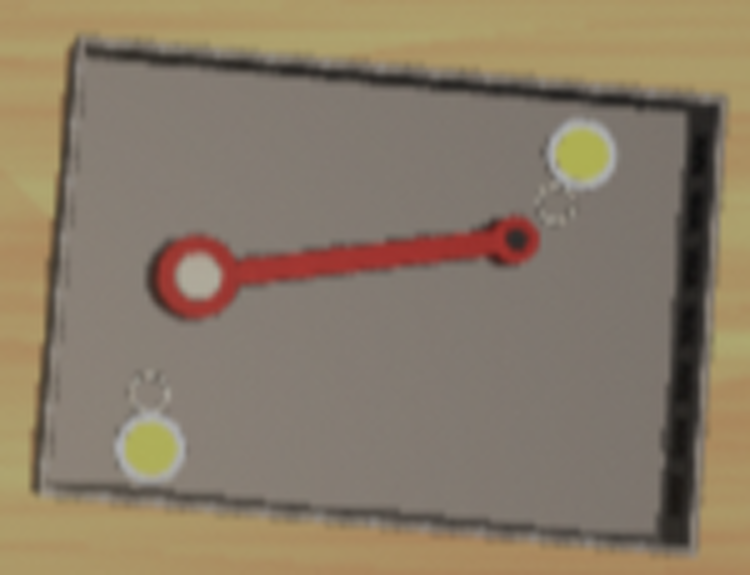

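View pics/c3.png

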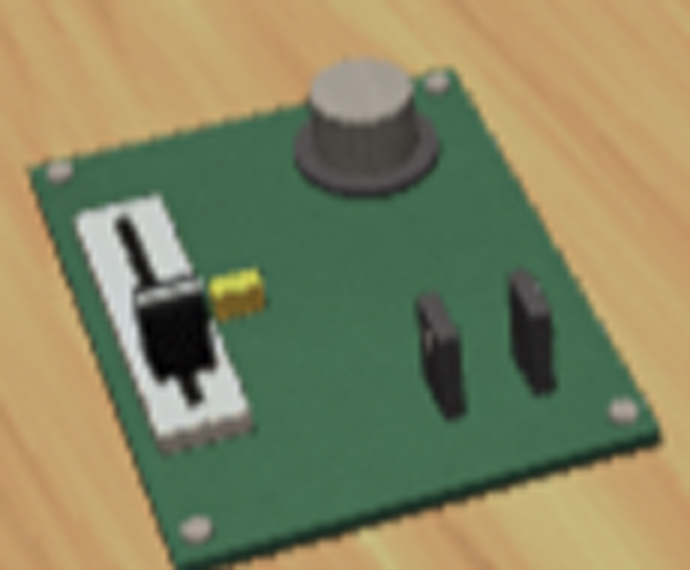

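View pics/c4.png

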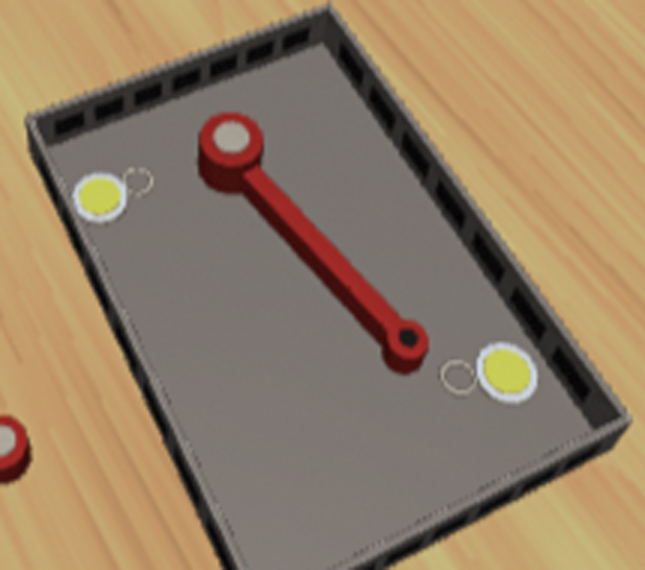

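Run:
```python
from h import *
s=env.snapshot("top"); sd=env.snapshot("side")
g=lambda x,y,x0,y0,k:(x0+(x+.5)/k-.5,y0+(y+.5)/k-.5)
c1=lambda x,y,z:px2w(s,g(x,y,122,155,6),z)
c2=lambda x,y,z:px2w(s,g(x,y,300,160,5),z)
c3=lambda x,y,z:px2w(sd,g(x,y,170,115,6),z)
c4=lambda x,y,z:px2w(sd,g(x,y,225,225,3),z)
C=np.array([c1(123,54,.012),c1(718,139,.012),c1(651,606,.012),c1(45,518,.012)])
print(C, np.linalg.norm(np.diff(C,axis=0,append=C[:1]),axis=1))
obj=np.array([[.105,.135],[.105,-.135],[-.105,-.135],[-.105,.135]])
A=C[:,:2]; m=A.mean(0); H=(obj.T@(A-m)); yaw=np.arctan2(H[0,1]-H[1,0],H[0,0]+H[1,1])
R=np.array([[np.cos(yaw),-np.sin(yaw)],[np.sin(yaw),np.cos(yaw)]])
print("jig",m,yaw, (A-m)@R-obj)
J=lambda P:R.T@(P[:2]-m)
W=lambda p:m+R@np.array(p)
print("anvil",J(c1(185,189,.05)),J(c3(362,92,.05)),"w",W([.045,.085]))
print("forkcheeks",J(c1(578,198,.06)),J(c1(567,292,.06)),J(c3(432,312,.06)),J(c3(528,287,.06)),"w",W([.045,-.085]))
print("line",J(c1(417,508,.066)),"side",J(c3(170,290,.066)))
print("tag",J(c1(355,414,.028)),"side",J(c3(235,285,.028)))
b=c2(198,276,.042);e=c2(515,240,.030);print("boss,eye top",b,e,np.linalg.norm((b-e)[:2]))
b2=c4(231,138,.042);e2=c4(407,338,.030);print("side",b2,e2,np.linalg.norm((b2-e2)[:2]))
for n,f in (("a",c2(582,154,.011)),("b",c2(151,447,.011)),("tray",c2(380,290,.045))):print(n,f)
T=[c2(80,42,.045),c2(725,100,.045),c2(692,548,.045),c2(38,490,.045)];print(np.array(T))
for n,uv,z in(("cup",(229,118),.075),("tape",(293,125),.04)):print(n,px2w(s,uv,z))
```

```text
[[0.66957428 0.35178692 0.012     ]
 [0.63354819 0.08573827 0.012     ]
 [0.42625731 0.11238694 0.012     ]
 [0.4628248  0.38020196 0.012     ]] [0.26847675 0.2089968  0.27029996 0.20869299]
jig [0.54805115 0.23252852] -0.13404538705687247 [[-5.05210095e-04 -5.70548364e-04]
 [-6.52231783e-04  9.52742513e-04]
 [ 3.54969667e-04 -3.40893786e-04]
 [ 8.02472211e-04 -4.13003632e-05]]
anvil [0.04580966 0.08543403] [0.04702101 0.08039933] w [0.60400724 0.31075202]
forkcheeks [ 0.06497578 -0.08394   ] [ 0.02460514 -0.08537012] [ 0.02548621 -0.08362694] [ 0.06723757 -0.08370441] w [0.5812877  0.14227703]
line [-0.07465356 -0.03768452] side [-0.07127882 -0.03786199]
tag [-0.03949145  0.0031241 ] side [-0.03818913 -0.0011376 ]
boss,eye top [ 0.5349301  -0.17196771  0.042     ] [ 0.55575389 -0.33999908  0.03      ] 0.16931678281018728
side [ 0.53626074 -0.17403875  0.042     ] [ 0.55721363 -0.34187815  0.03      ] 0.16914221252696868
a [ 0.60344476 -0.38187083  0.011     ]
b [ 0.44558405 -0.15130611  0.011     ]
tray [ 0.5282856  -0.26558333  0.045     ]
[[ 0.6561743  -0.11027204  0.045     ]
 [ 0.62853884 -0.44568219  0.045     ]
 [ 0.39717263 -0.42476014  0.045     ]
 [ 0.4241833  -0.08927988  0.045     ]]
cup [0.77801623 0.11332635 0.075     ]
tape [ 0.77052487 -0.05096184  0.04      ]
```

```bash
cat >> h.py <<'E'
from scipy.spatial.transform import Rotation as Ro
M=np.array([0.54805,0.23253]); YAW=-0.134
RJ=np.array([[np.cos(YAW),-np.sin(YAW)],[np.sin(YAW),np.cos(YAW)]])
W=lambda p:M+RJ@np.array(p); J=lambda P:RJ.T@(np.array(P)[:2]-M)
def pose():
    o=env.get_obs(); q=o["tcp_rot"]; return o,np.array(o["tool_pos"]),Ro.from_quat([q[1],q[2],q[3],q[0]])
def need(p,th):
    """shift & turn, tool axes, to TCP p, pointing down with tool x at world angle th"""
    o,P,R=pose(); Rt=Ro.from_matrix(np.array([[np.cos(th),np.sin(th),0],[np.sin(th),-np.cos(th),0],[0,0,-1]]))
    print("t",round(o["clock"],2),"at",P.round(4),"grip",round(o["grip_width"],3),"F",o["force"].round(1))
    print(" d",R.inv().apply(np.array(p)-P).round(4)," r",(R.inv()*Rt).as_rotvec().round(4),"deg")
def wpx(s,P,R,uv,z):
    K=s["mtx"];d=np.array([(uv[0]-K[0,2])/K[0,0],(uv[1]-K[1,2])/K[1,1]]);r=np.linalg.norm(d)
    ray=np.array([*(d/r*np.sin(r)),np.cos(r)]) if r>0 else np.array([0,0,1.])
    T=s["T_tool_cam"];c=P+R.apply(T[:3,3]);v=R.apply(T[:3,:3]@ray);return c+v*(z-c[2])/v[2]
E
python3 -c "
from h import *
print(W([-.075,-.038])); need([*W([-.075,-.038]),.15],YAW)"
```

```text
[0.46864557 0.2048906 ]
t 0.25 at [0.1813 0.624  0.2277] grip 0.999 F [-0.6 -0.1 -0.6]
 d [-0.3223  0.3929  0.0779]  r [4.000e-04 5.000e-04 1.422e+00] deg
```

```bash
python3 -m jog '[{"dx":-0.322,"dy":0.393,"dz":0.078,"rz":1.422},{"dx":-0.322,"dy":0.393,"dz":0.078,"rz":1.422},{"dx":-0.322,"dy":0.393,"dz":0.078,"rz":1.422},{"dx":-0.322,"dy":0.393,"dz":0.078,"rz":1.422},{"dx":-0.322,"dy":0.393,"dz":0.078,"rz":1.422},{"dx":-0.322,"dy":0.393,"dz":0.078,"rz":1.422},{"dx":-0.322,"dy":0.393,"dz":0.078,"rz":1.422},{"dx":-0.322,"dy":0.393,"dz":0.078,"rz":1.422}]' 20; python3 -c "
from h import *
need([*W([-.075,-.038]),.15],YAW)"
```

```text
t 0.25 at [0.1813 0.624  0.2277] grip 0.999 F [-0.6 -0.1 -0.6]
 d [-0.3223  0.3929  0.0779]  r [4.000e-04 5.000e-04 1.422e+00] degschema error: expected keys gripper, dx, dy, dz, rx, ry, rz
```

```bash
python3 -m jog '[{"gripper":1,"dx":-0.322,"dy":0.393,"dz":0.078,"rx":0,"ry":0,"rz":1.422},{"gripper":1,"dx":-0.322,"dy":0.393,"dz":0.078,"rx":0,"ry":0,"rz":1.422},{"gripper":1,"dx":-0.322,"dy":0.393,"dz":0.078,"rx":0,"ry":0,"rz":1.422},{"gripper":1,"dx":-0.322,"dy":0.393,"dz":0.078,"rx":0,"ry":0,"rz":1.422},{"gripper":1,"dx":-0.322,"dy":0.393,"dz":0.078,"rx":0,"ry":0,"rz":1.422},{"gripper":1,"dx":-0.322,"dy":0.393,"dz":0.078,"rx":0,"ry":0,"rz":1.422},{"gripper":1,"dx":-0.322,"dy":0.393,"dz":0.078,"rx":0,"ry":0,"rz":1.422},{"gripper":1,"dx":-0.322,"dy":0.393,"dz":0.078,"rx":0,"ry":0,"rz":1.422}]' 20; python3 -c "
from h import *
need([*W([-.075,-.038]),.15],YAW)"
```

```text
clock: 1.05
tool_pos: [0.406, 0.2965, 0.1672]
tcp_rot: [-0.0, 0.999, 0.041, 0.0]
force: [0.5, 0.5, -0.2]
grip_width: 1.002
t 1.05 at [0.406  0.2965 0.1672] grip 1.002 F [ 0.5  0.5 -0.2]
 d [0.055  0.0965 0.0172]  r [-0.0003 -0.0004  0.216 ] deg
```

```bash
python3 -m jog '[{"gripper":1,"dx":0.055,"dy":0.096,"dz":0.017,"rx":0,"ry":0,"rz":0.216},{"gripper":1,"dx":0.055,"dy":0.096,"dz":0.017,"rx":0,"ry":0,"rz":0.216},{"gripper":1,"dx":0.055,"dy":0.096,"dz":0.017,"rx":0,"ry":0,"rz":0.216},{"gripper":1,"dx":0.055,"dy":0.096,"dz":0.017,"rx":0,"ry":0,"rz":0.216},{"gripper":1,"dx":0.055,"dy":0.096,"dz":0.017,"rx":0,"ry":0,"rz":0.216}]' 20
python3 - <<'E'
from h import *
need([*W([-.075,-.038]),.15],YAW)
s=env.snapshot("wrist"); cv2.imwrite("pics/w1.png",s["img"][:,:,::-1])
E
```

```text
clock: 1.55
tool_pos: [0.468, 0.2077, 0.1503]
tcp_rot: [-0.0, 0.998, -0.064, -0.0]
force: [0.5, -0.3, 1.1]
grip_width: 1.002
t 1.55 at [0.468  0.2077 0.1503] grip 1.002 F [ 0.5 -0.3  1.1]
 d [0.001  0.0027 0.0003]  r [-0.      0.0004  0.0059] deg
```

View pics/w1.png

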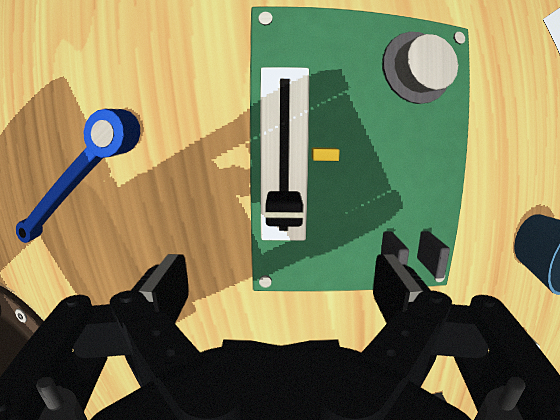

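The wrist picture shows the stop's white line at about (284,213), the tag top at (326,155) and the anvil top at (433,61). I'll zoom and measure.

Run:
```python
from h import *
im=cv2.imread("pics/w1.png");cv2.imwrite("pics/w1c.png",cv2.resize(im[135:245,250:350],None,fx=5.4,fy=5.4,interpolation=cv2.INTER_CUBIC))
o,P,R=pose(); s=env.snapshot("wrist")
for n,uv,z in (("line",(284,213),.066),("tag",(326,155),.028),("anvil",(433,61),.05)): print(n,J(wpx(s,P,R,uv,z)))
need([*W([-.075,-.038]),.15],YAW)
```

```text
line [-0.07322555 -0.03598296]
tag [-0.03827156  0.00350566]
anvil [0.04587637 0.08691582]
t 1.65 at [0.4677 0.2085 0.1505] grip 0.998 F [ 0.4 -0.4 -0.4]
 d [0.0013 0.0034 0.0005]  r [-0.0002 -0.      0.0076] deg
```

View pics/w1c.png

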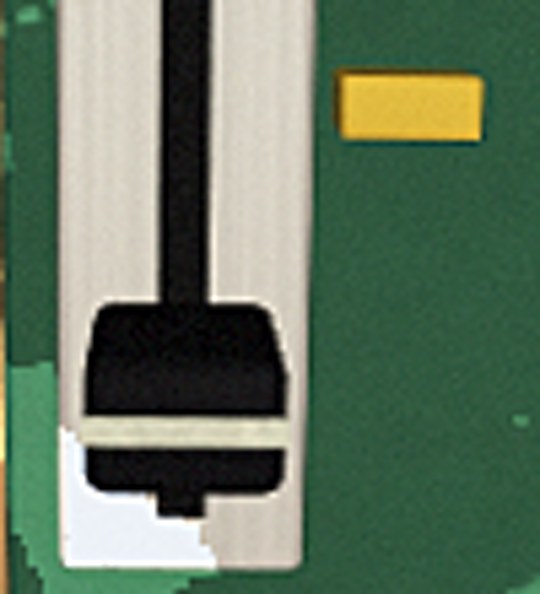

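```bash
python3 -m jog '[{"gripper":1,"dx":0.001,"dy":0.003,"dz":0.04,"rx":0,"ry":0,"rz":0.006},{"gripper":1,"dx":0.001,"dy":0.003,"dz":0.08,"rx":0,"ry":0,"rz":0.006},{"gripper":1,"dx":0.001,"dy":0.003,"dz":0.09,"rx":0,"ry":0,"rz":0.006},{"gripper":1,"dx":0.001,"dy":0.003,"dz":0.09,"rx":0,"ry":0,"rz":0.006},{"gripper":1,"dx":0.001,"dy":0.003,"dz":0.09,"rx":0,"ry":0,"rz":0.006}]' 20
python3 - <<'E'
from h import *
need([*W([-.075,-.0375]),.06],YAW)
E
```

```text
clock: 2.15
tool_pos: [0.4693, 0.2051, 0.0614]
tcp_rot: [-0.0, 0.998, -0.066, 0.0]
force: [-0.2, -0.0, 0.2]
grip_width: 1.0
t 2.15 at [0.4693 0.2051 0.0614] grip 1.0 F [-0.2 -0.   0.2]
 d [-0.0006 -0.0002  0.0014]  r [-0.0004 -0.0008  0.001 ] deg
```

Close on the stop.

```bash
python3 -m jog '[{"gripper":-0.4,"dx":0,"dy":0,"dz":0,"rx":0,"ry":0,"rz":0},{"gripper":-0.6,"dx":0,"dy":0,"dz":0,"rx":0,"ry":0,"rz":0},{"gripper":-0.6,"dx":0,"dy":0,"dz":0,"rx":0,"ry":0,"rz":0},{"gripper":-0.6,"dx":0,"dy":0,"dz":0,"rx":0,"ry":0,"rz":0},{"gripper":-0.6,"dx":0,"dy":0,"dz":0,"rx":0,"ry":0,"rz":0},{"gripper":-0.6,"dx":0,"dy":0,"dz":0,"rx":0,"ry":0,"rz":0}]' 20
python3 - <<'E'
from h import *
need([*W([-.075,0.003]),.06],YAW)
s=env.snapshot("wrist"); cv2.imwrite("pics/w2.png",s["img"][:,:,::-1])
E
```

```text
clock: 2.75
tool_pos: [0.4701, 0.2046, 0.061]
tcp_rot: [-0.0, 0.998, -0.067, 0.001]
force: [2.8, -0.7, 8.1]
grip_width: 0.311
t 2.75 at [0.4701 0.2046 0.061 ] grip 0.311 F [ 2.8 -0.7  8.1]
 d [-0.0015 -0.0411  0.0011]  r [-0.001  -0.0021 -0.0001] deg
```

View pics/w2.png

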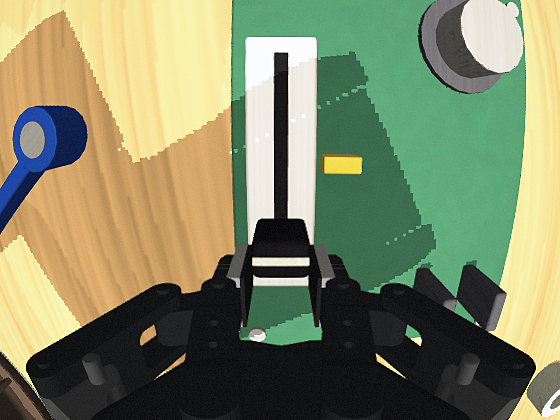

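```bash
python3 -m jog '[{"gripper":-0.6,"dx":0,"dy":-0.01,"dz":0,"rx":0,"ry":0,"rz":0},{"gripper":-0.6,"dx":0,"dy":-0.02,"dz":0,"rx":0,"ry":0,"rz":0},{"gripper":-0.6,"dx":0,"dy":-0.03,"dz":0,"rx":0,"ry":0,"rz":0},{"gripper":-0.6,"dx":0,"dy":-0.036,"dz":0,"rx":0,"ry":0,"rz":0},{"gripper":-0.6,"dx":0,"dy":-0.0405,"dz":0,"rx":0,"ry":0,"rz":0},{"gripper":-0.6,"dx":0,"dy":-0.0405,"dz":0,"rx":0,"ry":0,"rz":0},{"gripper":-0.6,"dx":0,"dy":-0.0405,"dz":0,"rx":0,"ry":0,"rz":0},{"gripper":-0.6,"dx":0,"dy":-0.0405,"dz":0,"rx":0,"ry":0,"rz":0}]' 20
python3 - <<'E'
from h import *
need([*W([-.075,0.003]),.06],YAW)
s=env.snapshot("wrist"); cv2.imwrite("pics/w3.png",s["img"][:,:,::-1])
s=env.snapshot("top"); cv2.imwrite("pics/t3.png",s["img"][:,:,::-1])
E
```

```text
clock: 3.6
tool_pos: [0.4756, 0.245, 0.061]
tcp_rot: [-0.001, 0.998, -0.067, 0.001]
force: [1.8, 0.8, 6.5]
grip_width: 0.315
t 3.6 at [0.4756 0.245  0.061 ] grip 0.315 F [1.8 0.8 6.5]
 d [-0.0015 -0.0003  0.001 ]  r [-0.0014 -0.0022 -0.0001] deg
```

View pics/w3.png

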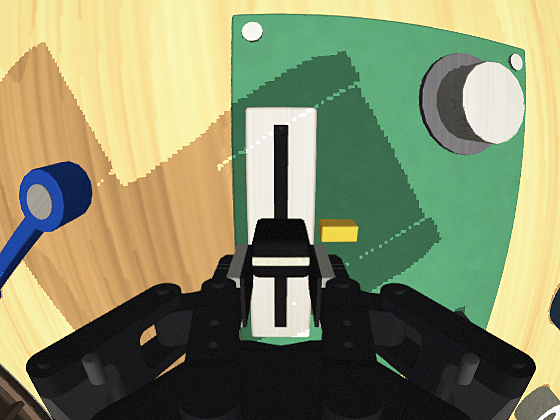

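Run:
```python
from h import *
im=cv2.imread("pics/w3.png");cv2.imwrite("pics/w3c.png",cv2.resize(im[200:290,230:370],None,fx=5,fy=5,interpolation=cv2.INTER_CUBIC))
im=cv2.imread("pics/t3.png");cv2.imwrite("pics/t3c.png",cv2.resize(im[155:265,122:250],None,fx=6,fy=6,interpolation=cv2.INTER_CUBIC))
```

```text
(no output)
```

View pics/w3c.png

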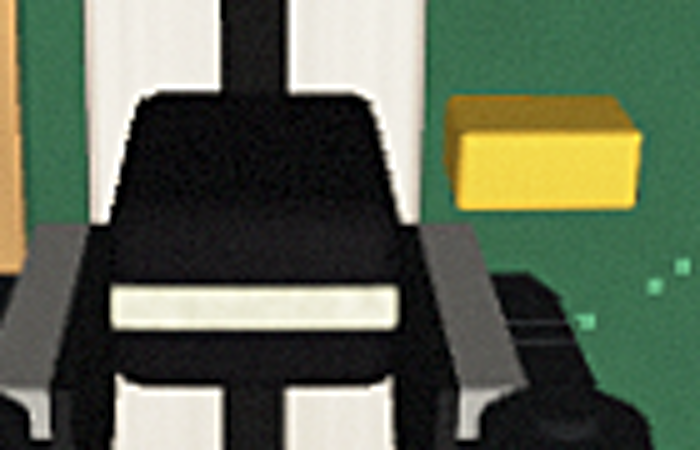

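View pics/t3c.png

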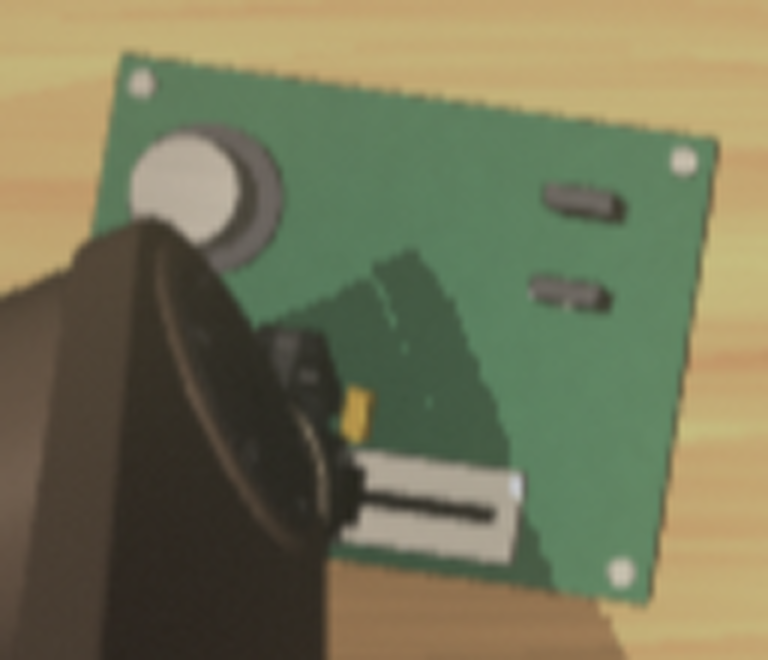

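Run:
```python
from h import *
o,P,R=pose(); s=env.snapshot("wrist")
f=lambda x,y:(230+(x+.5)/5-.5,200+(y+.5)/5-.5)
for n,uv,z in (("line",f(255,308),.066),("stop y+10 base",f(255,95),.026),("tag top",f(549,171),.028),("tag y+5 base",f(540,97),.012),("tag y+5 top",f(549,131),.028),("tag y-5 top",f(549,210),.028)): print(n,J(wpx(s,P,R,uv,z)))
```

```text
line [-0.07300156  0.00326445]
stop y+10 base [-0.07287143  0.01228385]
tag top [-0.03810418  0.00342968]
tag y+5 base [-0.03665511  0.00770406]
tag y+5 top [-0.03838625  0.00841261]
tag y-5 top [-0.0378104  -0.00151436]
```

```bash
python3 -m jog '[{"gripper":0.6,"dx":0,"dy":0,"dz":0,"rx":0,"ry":0,"rz":0},{"gripper":0.6,"dx":0,"dy":0,"dz":0,"rx":0,"ry":0,"rz":0},{"gripper":0.6,"dx":0,"dy":0,"dz":0,"rx":0,"ry":0,"rz":0},{"gripper":0.6,"dx":0,"dy":0,"dz":0,"rx":0,"ry":0,"rz":0},{"gripper":0.6,"dx":0,"dy":0,"dz":-0.03,"rx":0,"ry":0,"rz":0},{"gripper":0.6,"dx":0,"dy":0,"dz":-0.07,"rx":0,"ry":0,"rz":0},{"gripper":0.6,"dx":0,"dy":0,"dz":-0.11,"rx":0,"ry":0,"rz":0},{"gripper":0.6,"dx":0,"dy":0,"dz":-0.11,"rx":0,"ry":0,"rz":0}]' 20
python3 - <<'E'
from h import *
need([0.542,-.229,.2],0.124)
s=env.snapshot("wrist"); cv2.imwrite("pics/w4.png",s["img"][:,:,::-1])
cv2.imwrite("pics/w4c.png",cv2.resize(s["img"][110:250,230:370,::-1],None,fx=4.2,fy=4.2,interpolation=cv2.INTER_CUBIC))
s=env.snapshot("side"); cv2.imwrite("pics/s4.png",s["img"][:,:,::-1])
cv2.imwrite("pics/s4c.png",cv2.resize(s["img"][115:210,170:285,::-1],None,fx=6,fy=6,interpolation=cv2.INTER_CUBIC))
E
```

```text
clock: 4.55
tool_pos: [0.4768, 0.2456, 0.175]
tcp_rot: [-0.002, 0.998, -0.067, 0.003]
force: [-0.1, 1.0, -1.2]
grip_width: 0.8
t 4.55 at [0.4768 0.2456 0.175 ] grip 0.8 F [-0.1  1.  -1.2]
 d [ 0.1282  0.4615 -0.026 ]  r [-0.0029 -0.0065 -0.258 ] deg
```

View pics/w4c.png

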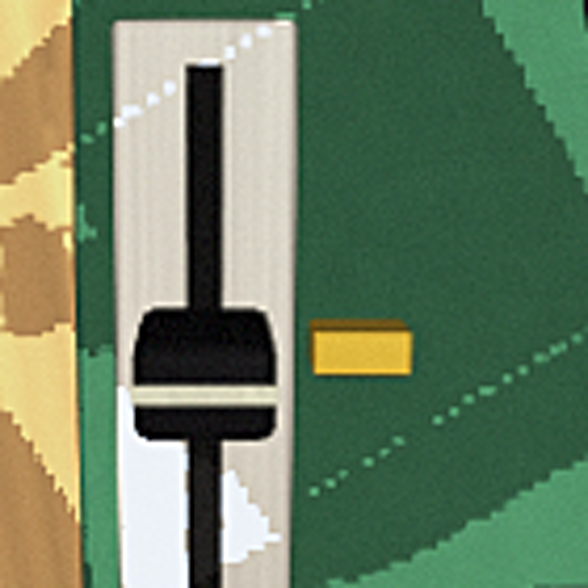

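View pics/s4c.png

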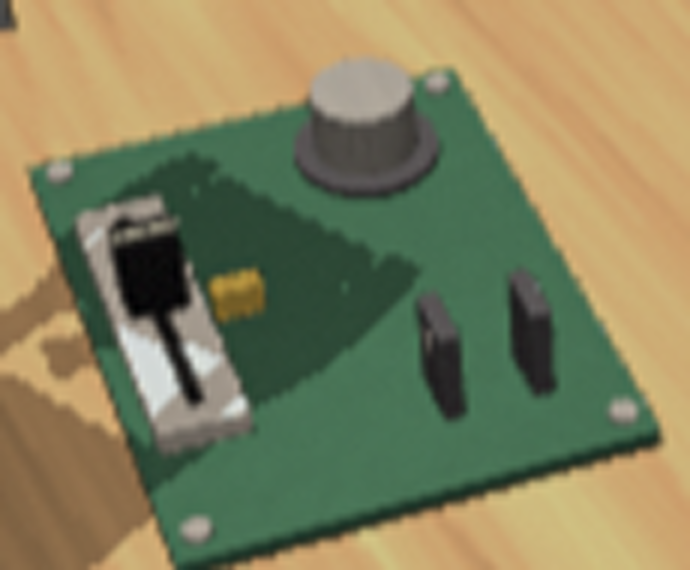

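Run:
```python
from h import *
o,P,R=pose(); s=env.snapshot("wrist"); sd=env.snapshot("side")
f=lambda x,y:(230+(x+.5)/4.2-.5,110+(y+.5)/4.2-.5)
g=lambda x,y:(170+(x+.5)/6-.5,115+(y+.5)/6-.5)
for n,uv,z in (("line",f(205,396),.066),("tag top",f(362,353),.028),("anvil?",(0,0),.05)): print(n,J(wpx(s,P,R,uv,z)))
for n,uv,z in (("line",g(145,231),.066),("tag top",g(234,283),.028),("anv",g(361,93),.05)): print("side",n,J(px2w(sd,uv,z)))
need([0.542,-.229,.2],0.124)
```

```text
line [-0.0752617   0.00273589]
tag top [-0.04121612  0.00273878]
anvil? [-0.38942668  0.23694658]
side line [-0.0714757   0.00214957]
side tag top [-0.03823397  0.00028423]
side anv [0.04637707 0.07985243]
t 4.75 at [0.4737 0.2442 0.1695] grip 0.801 F [-0.5  0.1 -1. ]
 d [ 0.1309  0.4598 -0.0303]  r [ 0.0006  0.0012 -0.258 ] deg
```

```bash
python3 -m jog '[{"gripper":0.6,"dx":0.131,"dy":0.46,"dz":-0.03,"rx":0,"ry":0,"rz":-0.258},{"gripper":0.6,"dx":0.131,"dy":0.46,"dz":-0.03,"rx":0,"ry":0,"rz":-0.258},{"gripper":0.6,"dx":0.131,"dy":0.46,"dz":-0.03,"rx":0,"ry":0,"rz":-0.258},{"gripper":0.6,"dx":0.131,"dy":0.46,"dz":-0.03,"rx":0,"ry":0,"rz":-0.258},{"gripper":0.6,"dx":0.131,"dy":0.46,"dz":-0.03,"rx":0,"ry":0,"rz":-0.258},{"gripper":0.6,"dx":0.131,"dy":0.46,"dz":-0.03,"rx":0,"ry":0,"rz":-0.258},{"gripper":0.6,"dx":0.131,"dy":0.46,"dz":-0.03,"rx":0,"ry":0,"rz":-0.258},{"gripper":0.6,"dx":0.131,"dy":0.46,"dz":-0.03,"rx":0,"ry":0,"rz":-0.258}]' 20
python3 - <<'E'
from h import *
need([0.5426,-.2293,.2],0.124)
E
```

```text
clock: 5.55
tool_pos: [0.5293, -0.1434, 0.1934]
tcp_rot: [-0.0, 0.998, 0.062, -0.001]
force: [0.8, 0.1, -0.3]
grip_width: 0.803
t 5.55 at [ 0.5293 -0.1434  0.1934] grip 0.803 F [ 0.8  0.1 -0.3]
 d [ 0.0026  0.0869 -0.0067]  r [-0.0011  0.0022 -0.0002] deg
```

```bash
python3 -m jog '[{"gripper":0.6,"dx":0.003,"dy":0.04,"dz":-0.005,"rx":0,"ry":0,"rz":0},{"gripper":0.6,"dx":0.003,"dy":0.075,"dz":-0.005,"rx":0,"ry":0,"rz":0},{"gripper":0.6,"dx":0.003,"dy":0.075,"dz":-0.005,"rx":0,"ry":0,"rz":0},{"gripper":0.6,"dx":0.003,"dy":0.075,"dz":-0.005,"rx":0,"ry":0,"rz":0},{"gripper":0.6,"dx":0.003,"dy":0.075,"dz":-0.005,"rx":0,"ry":0,"rz":0}]' 20
python3 - <<'E'
from h import *
need([0.5426,-.2293,.2],0.124)
s=env.snapshot("wrist"); cv2.imwrite("pics/w5.png",s["img"][:,:,::-1])
need([0.5426,-.2293,.2],0.124)
E
```

```text
clock: 6.05
tool_pos: [0.5417, -0.2145, 0.1987]
tcp_rot: [-0.001, 0.998, 0.062, -0.001]
force: [0.3, 0.1, 0.3]
grip_width: 0.8
t 6.05 at [ 0.5417 -0.2145  0.1987] grip 0.8 F [0.3 0.1 0.3]
 d [-0.0009  0.0147 -0.0013]  r [-0.0013  0.0018  0.0002] deg
t 6.1 at [ 0.5419 -0.2143  0.199 ] grip 0.798 F [ 0.4 -0.1 -0.7]
 d [-0.0012  0.0149 -0.001 ]  r [-0.001   0.0013  0.0008] deg
```

View pics/w5.png

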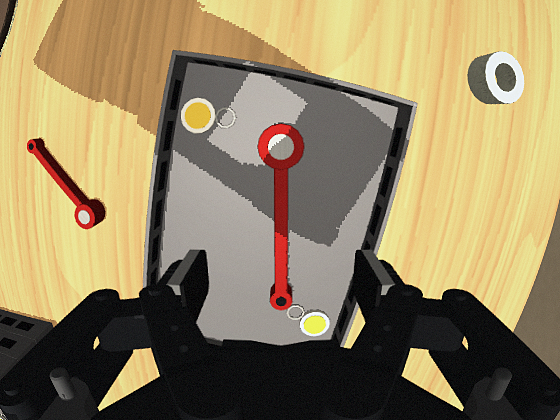

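Run:
```python
from h import *
o,P,R=pose(); s=env.snapshot("wrist")
b=wpx(s,P,R,(280.5,146),.042); e=wpx(s,P,R,(280.3,299),.030); print(b,e,np.linalg.norm((e-b)[:2]),np.arctan2(*(e-b)[[1,0]]))
a=wpx(s,P,R,(281.5,220),.030);print("arm pt",a)
```

```text
[ 0.53669108 -0.17187304  0.042     ] [ 0.5576404  -0.33865797  0.03      ] 0.16809547219164941 -1.4458439473658748
arm pt [ 0.54719505 -0.24660581  0.03      ]
```

```bash
python3 -c "
from h import *
need([0.5430,-.2291,.0265],0.124)"
```

```text
t 6.15 at [ 0.5421 -0.2143  0.1993] grip 0.795 F [-0.4 -0.3 -0.5]
 d [-0.0008  0.0149  0.1728]  r [-0.0007  0.0009  0.0012] deg
```

```bash
python3 -m jog '[{"gripper":0.5,"dx":-0.001,"dy":0.015,"dz":0.04,"rx":0,"ry":0,"rz":0},{"gripper":0.5,"dx":-0.001,"dy":0.015,"dz":0.08,"rx":0,"ry":0,"rz":0},{"gripper":0.5,"dx":-0.001,"dy":0.015,"dz":0.12,"rx":0,"ry":0,"rz":0},{"gripper":0.5,"dx":-0.001,"dy":0.015,"dz":0.12,"rx":0,"ry":0,"rz":0},{"gripper":0.5,"dx":-0.001,"dy":0.015,"dz":0.12,"rx":0,"ry":0,"rz":0}]' 20; python3 -c "
from h import *
need([0.5430,-.2291,.0265],0.124)
s=env.snapshot('wrist'); cv2.imwrite('pics/w6.png',s['img'][:,:,::-1])
need([0.5430,-.2291,.0265],0.124)"
```

```text
clock: 6.65
tool_pos: [0.5432, -0.2298, 0.0801]
tcp_rot: [-0.0, 0.998, 0.062, -0.001]
force: [0.2, 1.0, 0.9]
grip_width: 0.753
t 6.65 at [ 0.5432 -0.2298  0.0801] grip 0.753 F [0.2 1.  0.9]
 d [-0.0001 -0.0006  0.0536]  r [-0.0007  0.0011  0.0009] deg
t 6.7 at [ 0.5441 -0.2303  0.0813] grip 0.749 F [ 0.6 -0.4  1.1]
 d [-0.001  -0.0014  0.0548]  r [ 0.0006 -0.001   0.0008] deg
```

View pics/w6.png

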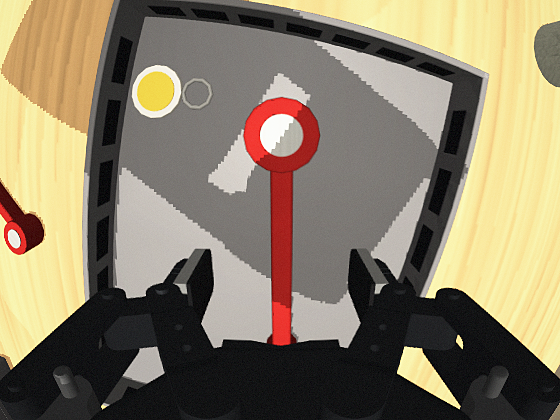

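```bash
python3 -m jog '[{"gripper":0.5,"dx":0,"dy":-0.001,"dz":0.03,"rx":0,"ry":0,"rz":0.001},{"gripper":0.5,"dx":0,"dy":-0.001,"dz":0.053,"rx":0,"ry":0,"rz":0.001},{"gripper":0.5,"dx":0,"dy":-0.001,"dz":0.053,"rx":0,"ry":0,"rz":0.001},{"gripper":0.5,"dx":0,"dy":-0.001,"dz":0.053,"rx":0,"ry":0,"rz":0.001},{"gripper":0.5,"dx":0,"dy":-0.001,"dz":0.053,"rx":0,"ry":0,"rz":0.001}]' 20; python3 -c "
from h import *
need([0.5430,-.2291,.0265],0.124)"
```

```text
clock: 7.2
tool_pos: [0.5445, -0.23, 0.0289]
tcp_rot: [0.001, 0.998, 0.062, 0.001]
force: [1.6, 0.6, -0.7]
grip_width: 0.745
t 7.2 at [ 0.5445 -0.23    0.0289] grip 0.745 F [ 1.6  0.6 -0.7]
 d [-0.0013 -0.0011  0.0024]  r [ 0.0016 -0.0024 -0.0009] deg
```

```bash
python3 -m jog '[{"gripper":0.2,"dx":-0.001,"dy":-0.001,"dz":0.0015,"rx":0,"ry":0,"rz":0},{"gripper":-0.2,"dx":-0.001,"dy":-0.001,"dz":0.0015,"rx":0,"ry":0,"rz":0},{"gripper":-0.5,"dx":-0.001,"dy":-0.001,"dz":0.0015,"rx":0,"ry":0,"rz":0},{"gripper":-1,"dx":-0.001,"dy":-0.001,"dz":0.0015,"rx":0,"ry":0,"rz":0},{"gripper":-1,"dx":-0.001,"dy":-0.001,"dz":0.0015,"rx":0,"ry":0,"rz":0},{"gripper":-1,"dx":-0.001,"dy":-0.001,"dz":0.0015,"rx":0,"ry":0,"rz":0},{"gripper":-1,"dx":-0.001,"dy":-0.001,"dz":0.0015,"rx":0,"ry":0,"rz":0},{"gripper":-1,"dx":-0.001,"dy":-0.001,"dz":0.0015,"rx":0,"ry":0,"rz":0}]' 80; python3 -c "
from h import *
need([0.5430,-.2291,.0265],0.124)"
```

```text
clock: 8.0
tool_pos: [0.5425, -0.2288, 0.0258]
tcp_rot: [0.0, 0.998, 0.061, 0.0]
force: [-0.2, 0.5, 8.6]
grip_width: 0.088
t 8.0 at [ 0.5425 -0.2288  0.0258] grip 0.088 F [-0.2  0.5  8.6]
 d [ 0.0005  0.0004 -0.0007]  r [ 0.0004 -0.0007 -0.0009] deg
```

```bash
python3 -m jog '[{"gripper":-1,"dx":0,"dy":0,"dz":0,"rx":0,"ry":0,"rz":0},{"gripper":-1,"dx":0,"dy":0,"dz":0,"rx":0,"ry":0,"rz":0}]' 80; python3 -c "
from h import *
need([0.5430,-.2291,.0265],0.124)
s=env.snapshot('wrist'); cv2.imwrite('pics/w7.png',s['img'][:,:,::-1])"
```

```text
clock: 8.2
tool_pos: [0.5425, -0.2288, 0.0258]
tcp_rot: [0.0, 0.998, 0.061, 0.0]
force: [-0.2, 0.9, 9.4]
grip_width: 0.094
t 8.2 at [ 0.5425 -0.2288  0.0258] grip 0.094 F [-0.2  0.9  9.4]
 d [ 0.0005  0.0003 -0.0007]  r [ 0.0004 -0.0007 -0.0011] deg
```

View pics/w7.png

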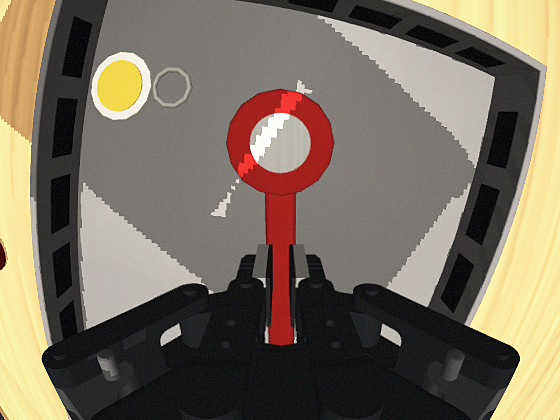

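```bash
python3 -m jog '[{"gripper":-1,"dx":0,"dy":0,"dz":-0.004,"rx":0,"ry":0,"rz":0},{"gripper":-1,"dx":0,"dy":0,"dz":-0.01,"rx":0,"ry":0,"rz":0},{"gripper":-1,"dx":0,"dy":0,"dz":-0.02,"rx":0,"ry":0,"rz":0},{"gripper":-1,"dx":0,"dy":0,"dz":-0.03,"rx":0,"ry":0,"rz":0},{"gripper":-1,"dx":0,"dy":0,"dz":-0.03,"rx":0,"ry":0,"rz":0}]' 80; python3 -c "
from h import *
need([0.5430,-.2291,.0265],0.124); print(pose()[0]['torque'])
s=env.snapshot('wrist'); cv2.imwrite('pics/w8.png',s['img'][:,:,::-1])
s=env.snapshot('side'); cv2.imwrite('pics/s8.png',cv2.resize(s['img'][180:400,200:460,::-1],None,fx=2.5,fy=2.5))"
```

```text
clock: 8.75
tool_pos: [0.543, -0.2291, 0.057]
tcp_rot: [0.001, 0.998, 0.061, 0.001]
force: [0.3, -0.5, -6.9]
grip_width: 0.085
t 8.75 at [ 0.543  -0.2291  0.057 ] grip 0.085 F [ 0.3 -0.5 -6.9]
 d [-0.0001 -0.      0.0305]  r [ 0.0013 -0.0021 -0.001 ] deg
[ 0.01700569 -0.04876816 -0.03335883]
```

View pics/w8.png

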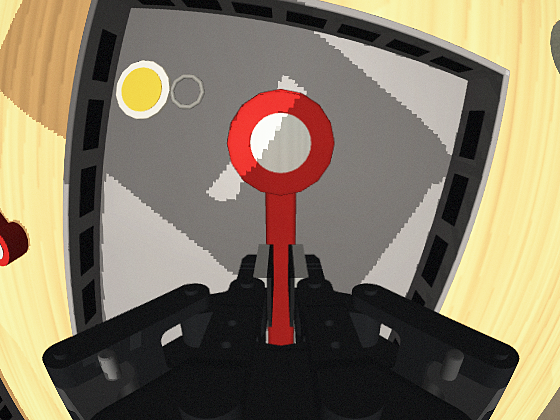

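View pics/s8.png

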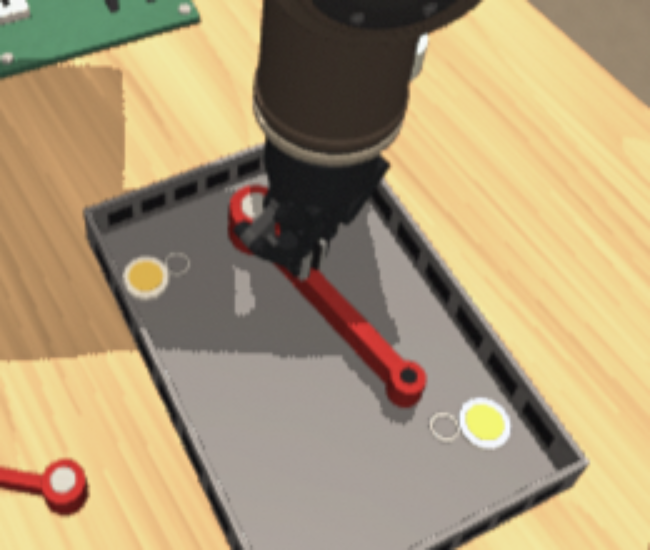

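```bash
python3 -m jog '[{"gripper":-1,"dx":0,"dy":0,"dz":-0.01,"rx":0,"ry":0,"rz":0},{"gripper":-1,"dx":0,"dy":0,"dz":-0.025,"rx":0,"ry":0,"rz":0},{"gripper":-1,"dx":0,"dy":0,"dz":-0.045,"rx":0,"ry":0,"rz":0},{"gripper":-1,"dx":0,"dy":0,"dz":-0.065,"rx":0,"ry":0,"rz":0},{"gripper":-1,"dx":0,"dy":0,"dz":-0.08,"rx":0,"ry":0,"rz":0},{"gripper":-1,"dx":0,"dy":0,"dz":-0.085,"rx":0,"ry":0,"rz":0},{"gripper":-1,"dx":0,"dy":0,"dz":-0.085,"rx":0,"ry":0,"rz":0},{"gripper":-1,"dx":0,"dy":0,"dz":-0.085,"rx":0,"ry":0,"rz":0}]' 80
python3 - <<'E'
from h import *
o,P,R=pose(); s=env.snapshot("wrist"); cv2.imwrite('pics/w9.png',s['img'][:,:,::-1])
b=wpx(s,P,R,(280.5,142),P[2]-.0218+.038); print("boss in tool",R.inv().apply(b-P))
need([*W([.045,.028]),.14],YAW)
E
```

```text
clock: 9.65
tool_pos: [0.5417, -0.2285, 0.1399]
tcp_rot: [-0.0, 0.998, 0.061, -0.0]
force: [0.3, -0.5, -7.2]
grip_width: 0.079
boss in tool [ 0.00011647 -0.05692036 -0.01618347]
t 9.7 at [ 0.5416 -0.2284  0.1396] grip 0.082 F [-0.7 -0.3 -7.3]
 d [ 1.136e-01 -4.723e-01 -2.000e-04]  r [-0.0005  0.001   0.257 ] deg
```

View pics/w9.png

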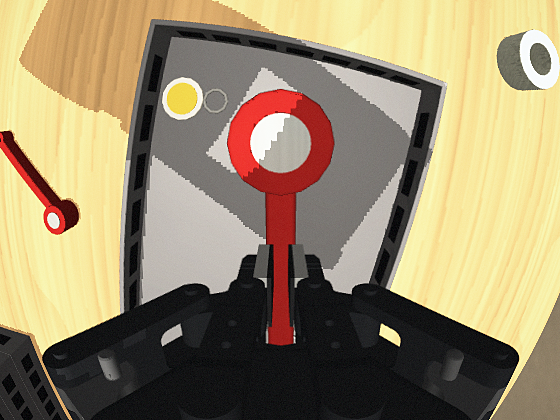

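```bash
python3 -m jog '[{"gripper":-1,"dx":0.003,"dy":-0.012,"dz":0,"rx":0,"ry":0,"rz":0.01},{"gripper":-1,"dx":0.009,"dy":-0.036,"dz":0,"rx":0,"ry":0,"rz":0.03},{"gripper":-1,"dx":0.016,"dy":-0.066,"dz":0,"rx":0,"ry":0,"rz":0.05},{"gripper":-1,"dx":0.023,"dy":-0.096,"dz":0,"rx":0,"ry":0,"rz":0.07},{"gripper":-1,"dx":0.03,"dy":-0.126,"dz":0,"rx":0,"ry":0,"rz":0.09},{"gripper":-1,"dx":0.037,"dy":-0.156,"dz":0,"rx":0,"ry":0,"rz":0.11},{"gripper":-1,"dx":0.044,"dy":-0.186,"dz":0,"rx":0,"ry":0,"rz":0.13},{"gripper":-1,"dx":0.051,"dy":-0.212,"dz":0,"rx":0,"ry":0,"rz":0.15}]' 80
python3 - <<'E'
from h import *
need([*W([.045,.028]),.14],YAW)
E
```

```text
clock: 10.5
tool_pos: [0.566, -0.0105, 0.1394]
tcp_rot: [-0.0, 1.0, -0.014, -0.001]
force: [0.9, 0.4, -6.9]
grip_width: 0.082
t 10.5 at [ 0.566  -0.0105  0.1394] grip 0.082 F [ 0.9  0.4 -6.9]
 d [ 0.023  -0.2655 -0.0006]  r [-0.      0.0017  0.1065] deg
```

```bash
python3 -m jog '[{"gripper":-1,"dx":0.003,"dy":-0.03,"dz":0,"rx":0,"ry":0,"rz":0.012},{"gripper":-1,"dx":0.006,"dy":-0.065,"dz":0,"rx":0,"ry":0,"rz":0.026},{"gripper":-1,"dx":0.009,"dy":-0.1,"dz":0,"rx":0,"ry":0,"rz":0.04},{"gripper":-1,"dx":0.012,"dy":-0.135,"dz":0,"rx":0,"ry":0,"rz":0.054},{"gripper":-1,"dx":0.015,"dy":-0.17,"dz":0,"rx":0,"ry":0,"rz":0.068},{"gripper":-1,"dx":0.018,"dy":-0.2,"dz":0,"rx":0,"ry":0,"rz":0.08},{"gripper":-1,"dx":0.02,"dy":-0.222,"dz":0,"rx":0,"ry":0,"rz":0.092},{"gripper":-1,"dx":0.022,"dy":-0.235,"dz":0,"rx":0,"ry":0,"rz":0.1}]' 80
python3 - <<'E'
from h import *
need([*W([.045,.028]),.14],YAW)
E
```

```text
clock: 11.3
tool_pos: [0.5945, 0.224, 0.1392]
tcp_rot: [0.0, 0.998, -0.063, -0.001]
force: [-0.1, 0.6, -6.8]
grip_width: 0.083
t 11.3 at [0.5945 0.224  0.1392] grip 0.083 F [-0.1  0.6 -6.8]
 d [-0.0019 -0.0303 -0.0008]  r [0.0004 0.0014 0.0078] deg
```

```bash
python3 -m jog '[{"gripper":-1,"dx":0,"dy":-0.01,"dz":0,"rx":0,"ry":0,"rz":0.004},{"gripper":-1,"dx":-0.001,"dy":-0.02,"dz":0,"rx":0,"ry":0,"rz":0.006},{"gripper":-1,"dx":-0.001,"dy":-0.026,"dz":0,"rx":0,"ry":0,"rz":0.006},{"gripper":-1,"dx":-0.001,"dy":-0.028,"dz":0,"rx":0,"ry":0,"rz":0.006},{"gripper":-1,"dx":-0.001,"dy":-0.028,"dz":0,"rx":0,"ry":0,"rz":0.006},{"gripper":-1,"dx":-0.001,"dy":-0.028,"dz":0,"rx":0,"ry":0,"rz":0.006}]' 80
python3 - <<'E'
from h import *
need([*W([.045,.028]),.122],YAW)
o,P,R=pose(); s=env.snapshot("wrist"); cv2.imwrite('pics/w10.png',s['img'][:,:,::-1])
s=env.snapshot("top"); cv2.imwrite('pics/t10.png',s['img'][:,:,::-1])
s=env.snapshot("side"); cv2.imwrite("pics/s10.png",cv2.resize(s["img"][75:235,140:340,::-1],None,fx=4,fy=4,interpolation=cv2.INTER_CUBIC)[:600])
need([*W([.045,.028]),.122],YAW)
E
```

```text
clock: 11.9
tool_pos: [0.5975, 0.2497, 0.1403]
tcp_rot: [0.0, 0.998, -0.067, -0.0]
force: [1.0, -0.9, -6.3]
grip_width: 0.079
t 11.9 at [0.5975 0.2497 0.1403] grip 0.079 F [ 1.  -0.9 -6.3]
 d [-0.0017 -0.0044  0.0183]  r [0.0002 0.0001 0.0007] deg
t 12.05 at [0.5976 0.2498 0.1403] grip 0.08 F [ 0.   0.2 -7.6]
 d [-0.0018 -0.0043  0.0183]  r [0.0001 0.     0.0006] deg
```

View pics/w10.png

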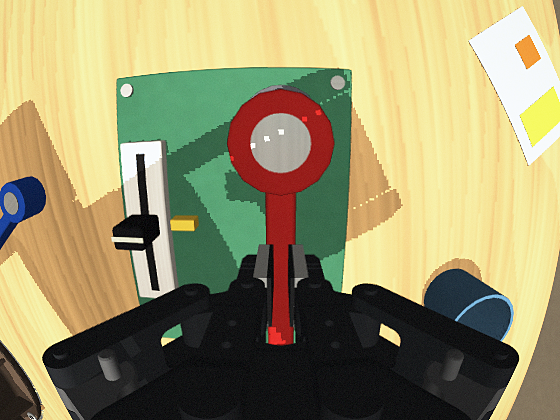

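View pics/s10.png

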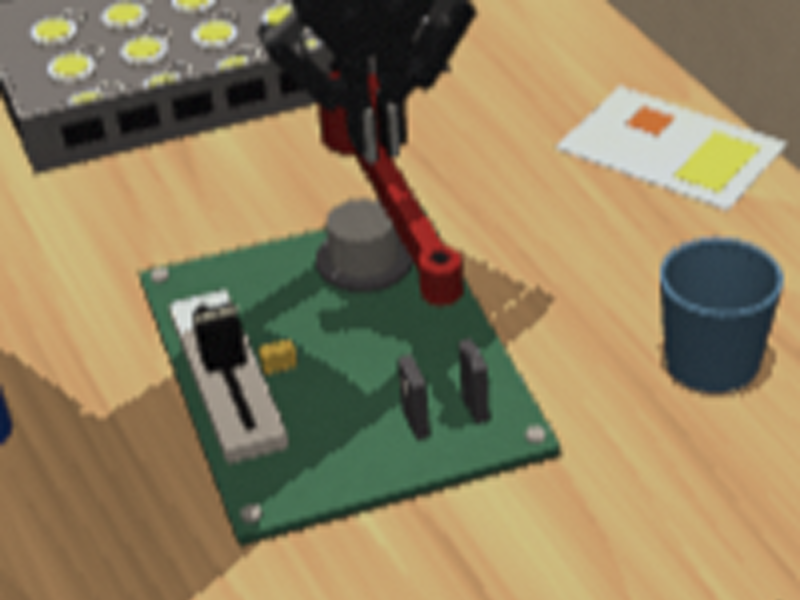

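View pics/t10.png

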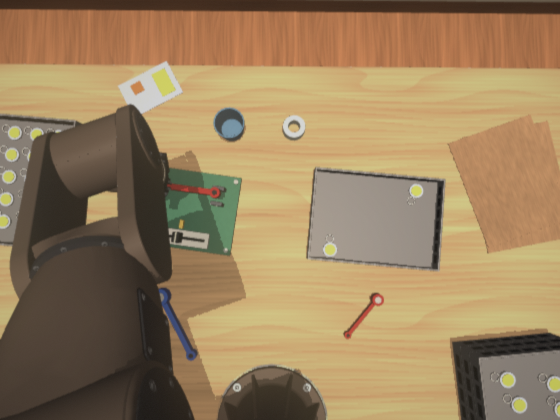

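```bash
python3 -m jog '[{"gripper":-1,"dx":-0.002,"dy":-0.002,"dz":0.006,"rx":0,"ry":0,"rz":0},{"gripper":-1,"dx":-0.002,"dy":-0.004,"dz":0.012,"rx":0,"ry":0,"rz":0},{"gripper":-1,"dx":-0.002,"dy":-0.004,"dz":0.018,"rx":0,"ry":0,"rz":0},{"gripper":-1,"dx":-0.002,"dy":-0.004,"dz":0.018,"rx":0,"ry":0,"rz":0},{"gripper":-1,"dx":-0.002,"dy":-0.004,"dz":0.018,"rx":0,"ry":0,"rz":0},{"gripper":-1,"dx":-0.002,"dy":-0.004,"dz":0.018,"rx":0,"ry":0,"rz":0},{"gripper":-1,"dx":-0.002,"dy":-0.004,"dz":0.018,"rx":0,"ry":0,"rz":0}]' 80
python3 - <<'E'
from h import *
need([*W([.045,.028]),.122],YAW)
o,P,R=pose(); s=env.snapshot("wrist"); cv2.imwrite('pics/w11.png',s['img'][:,:,::-1])
s=env.snapshot("top"); cv2.imwrite('pics/t11c.png',cv2.resize(s["img"][155:265,122:250,::-1],None,fx=5,fy=5,interpolation=cv2.INTER_CUBIC))
s=env.snapshot("side"); cv2.imwrite("pics/s11c.png",cv2.resize(s["img"][85:225,160:300,::-1],None,fx=4.2,fy=4.2,interpolation=cv2.INTER_CUBIC))
E
```

```text
clock: 12.75
tool_pos: [0.5963, 0.2545, 0.1225]
tcp_rot: [-0.0, 0.998, -0.066, 0.0]
force: [-0.2, 0.0, -6.8]
grip_width: 0.083
t 12.75 at [0.5963 0.2545 0.1225] grip 0.083 F [-0.2  0.  -6.8]
 d [0.0001 0.0002 0.0005]  r [-0.0002 -0.0005  0.0009] deg
```

View pics/w11.png

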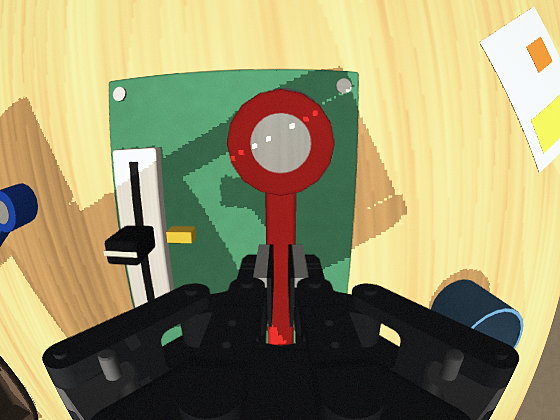

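View pics/t11c.png

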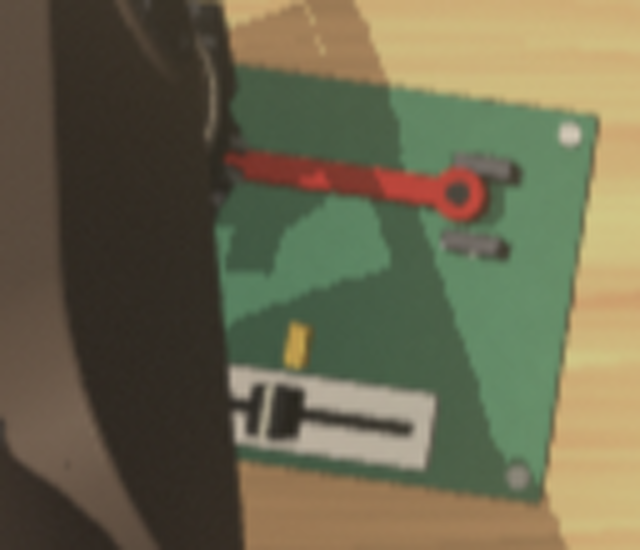

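View pics/s11c.png

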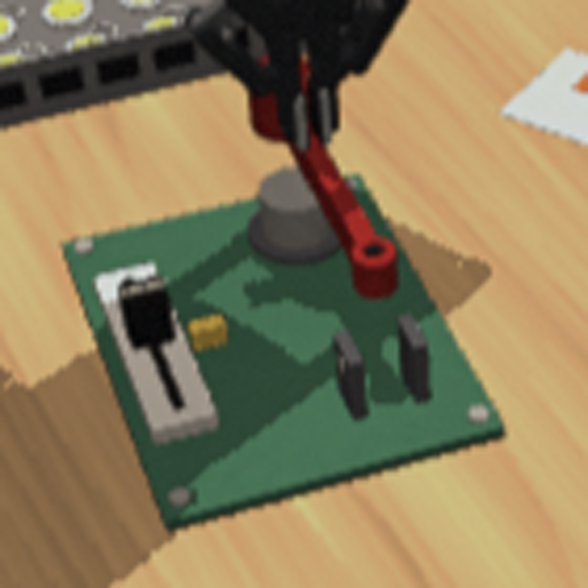

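Run:
```python
from h import *
o,P,R=pose(); s=env.snapshot("wrist"); t=env.snapshot("top"); sd=env.snapshot("side")
ut=(122+(459.5)/5-.5,155+192.5/5-.5); us=(160+374.5/4.2-.5,85+250.5/4.2-.5)
print("eye top",J(px2w(t,ut,.1267)),"side",J(px2w(sd,us,.1267)))
Pm=lambda c:c["mtx"]@np.hstack([cv2.Rodrigues(c["rvec"])[0],c["tvec"].reshape(3,1)])
X=cv2.triangulatePoints(Pm(t),Pm(sd),np.array(ut).reshape(2,1),np.array(us).reshape(2,1));X=X[:3,0]/X[3,0]
print("eye tri z",X[2],J(X))
print("boss",J(wpx(s,P,R,(280.5,142.5),P[2]-.0218+.038)))
ul=(122+265.5/5-.5,155+410/5-.5);print("stop line",J(px2w(t,ul,.066)),"tag",J(px2w(t,(122+297/5-.5,155+346/5-.5),.028)))
o=env.get_obs();print(o["clock"],np.abs(o["dq"]).max(),o["force"],o["torque"])
```

```text
eye top [ 0.04441951 -0.08582965] side [ 0.04572537 -0.08753919]
eye tri z 0.12544376501608437 [ 0.04532272 -0.08584092]
boss [0.04501148 0.08492093]
stop line [-0.07368961  0.00453164] tag [-0.03973602  0.00268851]
13.05 0.001199085532513255 [-0.22264067  0.17631229 -7.011865  ] [0.03459361 0.00879829 0.00251675]
```

```bash
python3 -c "
from plant import env
print(env.sign_off()); o=env.get_obs(); print(o['clock'],o['tool_pos'],o['force'],o['grip_width'])"
```

```text
the job is handed in; nothing more can be done
None
the job is handed in; nothing more can be done
```

The job is handed in at about 13 s of the 53 s allowed, with the lever still held level over the anvil. `env.sign_off()` reports no verdict, so these are my own last measurements:

| Check | Measured | Limit |
|---|---|---|
| Stop against the tag, along the track | 0 to 2 mm | 5 mm |
| Boss off the anvil's axis | under 1 mm | 15 mm |
| Eye off the fork's middle | 1 to 3 mm | 20 mm |
| Underside above the anvil | about 50 mm | 30 to 70 mm |
| Grip point along the lever from the boss | about 57 mm | 37 to 77 mm |
| Tilt | about 0.01 rad | 0.09 rad |

- **Stop:** I gripped it, slid it about 40 mm along the track and released it. The cameras disagreed slightly: the wrist camera put it 0 mm from the tag, and the side and top cameras put it about 2 mm past.
- **Lever:** I gripped it across the arm at its balance point, lifted it straight out of the tray and carried it level. The wrist reading of about 7 N steady matches a lever of roughly 0.7 kg and nothing else in contact.
- **Grip reading:** On the lever the opening read about 0.08, lower than a 14 mm arm should give. The lever did not slip.
- **Fobs, cup and tape roll:** I kept clear of them. They look unmoved in the pictures taken after the lift, but I did not measure them again.

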